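# Open the feed and hold back the tensioner of a chart-paper take-up unit

## Task

Get the chart take-up unit on the desk ready for threading: first throw its feed lever from the rear notch over into the front notch, the one marked with a round pip, and leave it there. Then push the sprung tensioner arm back by its upright roller until the pawl has clicked over the ratchet tooth, and keep it held back there: it springs home if let go, so finish while your gripper is still pressing on it. Leave the loose things on the unit and the desk where they are.

Things in the scene. Friction and masses are not known exactly. Their poses are not given: they have to be found in the camera images.
- takeup: the unit, fixed to the desk: grey deck 260 (x) x 360 (y) x 25 mm, origin at the centre of its underside. x points to its rear, y left, z up; its front faces the robot within 25 degrees. On the deck: lever box front right; spool at x +85, y -95 mm (76 mm wide, 56 mm tall); drive housing at x +92, y +122 (62 x 100 x 60 mm); tensioner pivot post at x +20, y +140 (62 mm tall), pawl in front of it
- tensioner_pivot (a point): a point on the upright pivot axis of the tensioner arm, 60 mm above the deck top (85 mm above the desk), at unit x +20, y +140 mm
- roller (a point): point on the axis of the upright white roller at the tip of the tensioner arm, 85 mm above the desk (60 mm above the deck top). Roller: 24 mm diameter, from 34 to 85 mm above the deck, 110 mm from the pivot axis; it does not spin. The flat arm below it, 16 mm wide, has its top 34 mm above the deck. At rest the roller is at unit x -16, y +36 mm
- tensioner (a joint): angle of the arm, rad: 0 at rest, growing as the roller is pushed to the unit's rear (counter-clockwise from above); stop at 0.66 (roller at unit x +56, y +36 mm). Takes 4 N at the roller at first, 8 N from 0.1 while the pawl rides up the tooth, less beyond 0.31 as it drops behind it; it has clicked over by 0.57 (roller pushed 62 mm). It never latches: 7 to 8 N push back there
- leverbox: housing of the feed lever, 112 x 66 mm, 35 mm high, bolted on the deck front right, origin at the centre of its underside on the deck top (25 mm above the desk), axes nearly those of the unit. The gate on its top has two notches, one front, one rear; the front notch is marked with a round steel pip 14 mm wide
- lever_pivot (a point): the lever's pivot, on the level axis along the box's y, 15 mm above the underside of the lever box
- lever_knob (a point): the centre of the lever's aluminium ball knob, 28 mm diameter, 85 mm from the pivot, on a steel stem 10 mm thick
- lever (a joint): lean of the lever, rad: 0 upright, -0.42 in the rear notch (leaning to the unit's rear, where it starts), +0.42 in the marked front notch (leaning to the front, towards the robot); these are also its stops. A sprung detent resists with about 3 N at the knob, then snaps it into the front notch once past upright, where it stays
- screwdriver: bystander: small black-handled screwdriver, 150 mm long, lying on the deck along its front left; origin at the middle of its underside. Leave alone
- spacer: bystander: loose aluminium spacer ring, 38 mm wide, 18 mm high, on the deck behind the roller's travel; origin at the centre of its underside. Leave alone
- pencup: bystander: clear plastic cup, 76 mm wide, 95 mm high, on the desk to the left; origin at the centre of its underside. Leave alone
- mouse: bystander: grey computer mouse, 105 x 60 x 30 mm, on the desk to the right; origin at the centre of its underside. Leave alone
- stapler: bystander: stapler, 140 x 36 x 54 mm, on the desk to the right; origin at the centre of its underside. Leave alone
- jar: bystander: amber glass jar with a white lid, 56 mm wide, 70 mm high, on the desk to the left; origin at the centre of its underside. Leave alone

How it is judged:
By the outcome, as a careful person would: the job done as asked, in the order asked, and still so for the second after the job is handed in, while the arm keeps its last pose, push and grip.
It also fails if it takes over 42 s, if anything falls off the work surface, if the arm or the gripper's body presses on something with over 40 N, if the wrist force passes 120 N, or if a joint passes its speed limit or range.

## Robot

A 6-joint arm with a two-finger parallel gripper is mounted at the origin on the work surface. World frame = base frame: x ahead of the robot, y to its left, z up, the work surface at z = 0. Lengths are in m, angles in rad, forces in N, time in s.
With the tool pointing down it reaches from about 0.35 to 0.975 m from the base axis. Payload 4.9 kg.
Tool frame: the origin (TCP) lies midway between the tips of the shut fingers; the grasp point (between the pads) lies 19 mm behind it; x points along the fingers, y is the direction in which the jaws open and shut, and the axes are right-handed (so a half turn about x gives the same grasp; the last joint's range is limited). The gripper opens to 85 mm and grips with 20 to 120 N. Pads are 22 mm wide; open, the fingers measure 114 mm over their backs; the gripper's body (76 mm by 85 mm) begins 54 mm behind the grasp point. The pads swing forward as they close: fully open they stand 13 mm farther back than shut.
Start: joints at [1.152, 0.053, 1.613, -0, 1.476, -0.119], TCP at [0.185, 0.597, 0.231] pointing down, gripper open.
Joint ranges: [-3.01, 3.01], [-1.01, 2.22], [0.06, 2.58], [-1.02, 4.17], [0.09, 2.62], [-3.14, 3.14]. Speed limits (rad/s): [2.57, 2.57, 3.14, 3.14, 3.14, 3.14].

## Interface

Orientations are given as a unit quaternion [w, x, y, z].
In Python, from plant import manip gives the robot as it stands.
- The arm moves only by the tool send_rows, never from a script. Its argument "motion" is a list that holds one entry, the list of rows, each a list of 6 numbers: the shift along the world's x, y, z in cm, then the turn, a rotation vector about the world's x, y, z in rad. A call has 1 to 12 rows; each row shifts and turns the commanded pose from where the row before left it; what a row does not reach is not made up. A row lasts 1/12 s, in which the tool goes at most 41.7 mm and 7.16 degrees, less where a joint would pass 70% of its speed; a pose out of reach is approached as far as the arm can. A call with a gripper value outside its range is refused whole. "fingers" is the closure, from 0 (fully open) to 1 (shut), set as the call begins (left out, the last holds). The fingers move at their own pace and stop on an object; the grip force is fixed at half the most. Time passes only in rows, so rows that do not move let the fingers close. It gives the time, the measured TCP pose, the force and the opening at its end, in the units of the state.
- manip.state(): the state, without advancing time (a new reading comes with each control period).
- manip.grab_frame(name): name is "scene" or "top"; returns the picture (400x640x3 uint8, red, green, blue); there is no depth.
- manip.calibration(name): a dict with "mtx" (3x3 intrinsics, pixels), "k1" (the pictures are not rectified: a ray, as slopes to the right and down, at radius r is drawn at 1 + k1 r^2 times it, then the intrinsics apply), "cam_to_world" (4x4, takes a point from camera to world coordinates). Camera axes: x right, y up, looking along -z (the intrinsics and any distortion apply to the point x, -y, -z); pixel columns grow to the right and rows downward; lengths in m; the calibration is good to about 2 mm. A picture is of the moment at which its call begins. calibration takes no time and is no camera call.
- manip.job_done(): hands the job in, once; it reports no verdict.
Trained networks look in the newest picture that a camera, given by its name, has taken for a name from the list of things; names that differ only in an ending like _2 or _b are one class to them, and where a whole thing is asked for, a point or a joint stands for the part that bears it (a point fixed in the world has none). Each returns a list of dicts, best first, with "confidence" (0 to 1); they miss things now and then, are a little off and sometimes report something else, mostly with a low value. They report only what shows in the picture. A call takes as long as a camera call.
- manip.boxes_of(query, camera): "centre" ([x, y, z] in m, in the coordinates of the camera as it stood for that picture, good to about 4 mm: the middle of the surface that is visible of it).
- manip.trace(query, camera): "region" (400x640 bool, what is visible of it).
- manip.landmark_of(query, camera): "centre" ([x, y, z] in m, in the coordinates of the camera as it stood for that picture, good to about 4 mm: a listed point, or the origin of a listed thing).
The state is a dict: "time": time; "joint_pos": joint angles; "joint_vel": joint speeds; "joint_efforts": joint torques, N m; "tool_pos": TCP position; "tool_rot": TCP orientation; "contact_force": force on the tool from outside, world axes, zero at the start; "ft_torque": the same for the moment, N m; "gripper_width": opening from 0.0 (shut) to 1.0 (fully open).
Only numpy, scipy, OpenCV 4.12 (cv2) and the standard library are available. Lean on these libraries where they do the work, as an engineer would, in place of code of your own. Each camera call takes 0.05 s, during which the arm holds its last target.

## Working session

There is one attempt and no reset: what is moved stays moved. The work goes in short steps, Python scripts to look and compute and a tool call to move; the robot and the scene stay as the last step left them, time stands still between calls to the robot, and variables do not carry over. Pictures are saved under pics/ and viewed, and the job is handed in when it is done.

Besides the shell and the picture viewer there is one more tool, called after "Call:" as name(argument=value, ...), one argument or row to a line, values as JSON. send_rows: Moves the arm, as the interface text tells. Its arguments: {"type":"object","properties":{"motion":{"type":"array","items":{"type":"array","items":{"type":"array","items":{"type":"number"}}}},"fingers":{"type":"number"}},"required":["motion"]}

```bash
mkdir -p pics; cat > h.py <<'E'
import numpy as np, cv2
from plant import manip
def save(cam,fn):
    im=manip.grab_frame(cam); cv2.imwrite('pics/'+fn,np.ascontiguousarray(im[:,:,::-1])); return im
def w(cam,c):
    M=np.array(manip.calibration(cam)["cam_to_world"]); return (M@np.r_[c,1])[:3]
def px(cam,p):
    C=manip.calibration(cam); M=np.linalg.inv(np.array(C["cam_to_world"])); q=(M@np.r_[p,1])[:3]
    s=np.array([q[0]/-q[2],-q[1]/-q[2]]); s=s*(1+C["k1"]*(s@s)); K=np.array(C["mtx"]); return (K@np.r_[s,1])[:2]
E
python3 - <<'E'
from h import *
np.set_printoptions(precision=4,suppress=True)
for c in("scene","top"):
    save(c,c+'0.png')
    print(c,np.array(manip.calibration(c)["cam_to_world"])[:3,3])
    for n in ("takeup","tensioner_pivot","roller","leverbox","lever_pivot","lever_knob","spacer"):
        for d in manip.landmark_of(n,c)[:2]: print(n,w(c,d["centre"]),round(d["confidence"],2))
print(manip.state())
E
```

```text
scene [1.2546 0.1802 1.3146]
takeup [0.5633 0.0368 0.0015] 0.91
takeup [ 0.6651  0.4441 -0.0001] 0.57
tensioner_pivot [0.5381 0.1765 0.0784] 0.67
tensioner_pivot [ 0.4497 -0.4476  0.004 ] 0.34
roller [0.54   0.0698 0.0823] 0.83
leverbox [ 0.5519 -0.086   0.0244] 0.66
lever_pivot [ 0.5514 -0.0826  0.0403] 0.95
lever_knob [ 0.5845 -0.0754  0.1221] 0.49
spacer [0.6546 0.099  0.0225] 0.52
top [0.42   0.0028 1.2499]
takeup [ 0.5612  0.0383 -0.0037] 0.92
tensioner_pivot [0.538  0.1783 0.0832] 0.91
tensioner_pivot [ 0.5466 -0.0826  0.0391] 0.68
roller [0.5344 0.0645 0.0862] 0.58
roller [ 0.5494 -0.0842  0.0218] 0.41
leverbox [ 0.5489 -0.0852  0.0206] 0.86
lever_pivot [ 0.5455 -0.0817  0.0386] 0.69
lever_knob [ 0.58   -0.0754  0.1199] 0.58
spacer [0.6463 0.1049 0.0236] 0.66
{'time': 0.8, 'joint_pos': array([ 1.152 ,  0.0526,  1.6129,  0.    ,  1.476 , -0.119 ]), 'joint_vel': array([-0.0012, -0.002 , -0.0007,  0.0006,  0.0014, -0.0004]), 'joint_efforts': array([ -0.0005, -39.3637, -37.0448,  -0.0003,   0.0005,  -0.    ]), 'tool_pos': array([0.1846, 0.5971, 0.2314]), 'tool_rot': array([ 0.6992,  0.1056,  0.6992, -0.1056]), 'contact_force': array([-0.1552, -0.6867, -1.4303]), 'ft_torque': array([ 0.0487, -0.0039,  0.0233]), 'gripper_width': 0.999869410224622}
```

View pics/scene0.png

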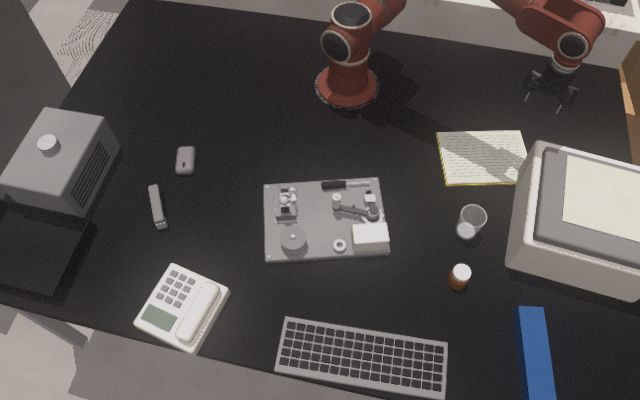

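View pics/top0.png

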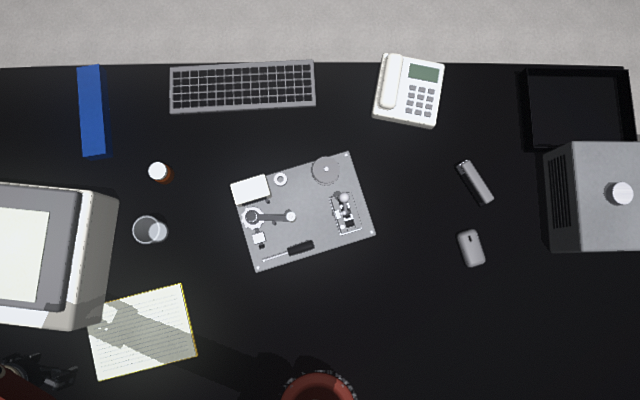

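```bash
cat > fit.py <<'E'
from h import *
from scipy.optimize import least_squares
np.set_printoptions(precision=4,suppress=True)
t=cv2.imread('pics/top0.png');s=cv2.imread('pics/scene0.png')
cv2.imwrite('pics/t_crop.png',cv2.resize(t[140:280,220:390],None,fx=4.6,fy=4.2,interpolation=cv2.INTER_CUBIC))
cv2.imwrite('pics/s_crop.png',cv2.resize(s[170:270,250:400],None,fx=5,fy=5,interpolation=cv2.INTER_CUBIC))
for c in("top","scene"):
    for n in("takeup","leverbox","lever_knob","roller"):
        pass
# landmark fit
L={"c":([0,0],[.5622,.0375]),"p":([.02,.14],[.538,.1775]),"r":([-.016,.036],[.537,.067])}
def f(x):
    R=np.array([[np.cos(x[2]),-np.sin(x[2])],[np.sin(x[2]),np.cos(x[2])]])
    return np.concatenate([R@np.array(a)+x[:2]-b for a,b in L.values()])
r=least_squares(f,[.56,.04,.3]);print(r.x,np.rad2deg(r.x[2]),r.fun)
E
python3 fit.py
```

```text
[0.5627 0.0378 0.316 ] 18.10369000302544 [ 0.0005  0.0003  0.0002 -0.0004 -0.0007  0.0001]
```

```bash
python3 - <<'E'
from h import *
from scipy.optimize import least_squares
np.set_printoptions(precision=4,suppress=True)
regs={}
for c in("top","scene"):
    manip.grab_frame(c)
    for n in("takeup",):
        d=manip.trace(n,c)[0]; m=np.asarray(d["region"]).astype(np.uint8); print(c,n,d["confidence"],m.sum())
        h=cv2.convexHull(cv2.findNonZero(m)); 
        a=cv2.approxPolyDP(h,6,True)[:,0]; print(a.tolist()); regs[c]=m
        cv2.imwrite(f'pics/mask_{c}.png',m*255)
    for n in ("leverbox","lever_knob","lever_pivot","roller"):
        r=manip.landmark_of(n,c)
        if r: print(n,w(c,r[0]["centre"]),r[0]["confidence"])
E
```

```text
top takeup 0.85 10041
[[375, 235], [255, 272], [230, 185], [348, 151]]
leverbox [ 0.5476 -0.0856  0.0206] 0.8
lever_knob [ 0.5825 -0.0745  0.1215] 0.72
lever_pivot [ 0.5481 -0.0819  0.0419] 0.87
roller [0.5351 0.0639 0.0847] 0.84
scene takeup 0.73 7885
[[388, 251], [267, 261], [265, 186], [375, 179]]
leverbox [ 0.5506 -0.0829  0.0273] 0.79
lever_knob [ 0.5849 -0.0745  0.1238] 0.59
lever_pivot [ 0.5517 -0.0831  0.0399] 0.83
roller [0.5377 0.0674 0.0848] 0.79
```

View pics/t_crop.png

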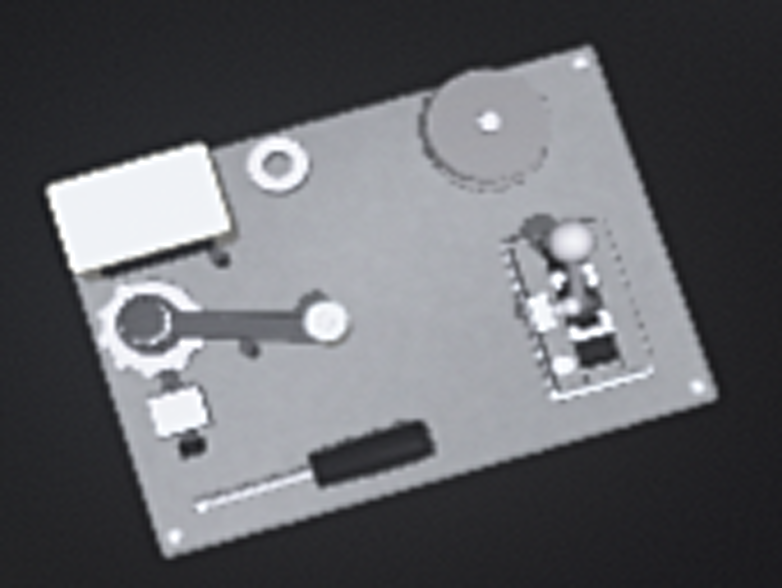

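View pics/s_crop.png

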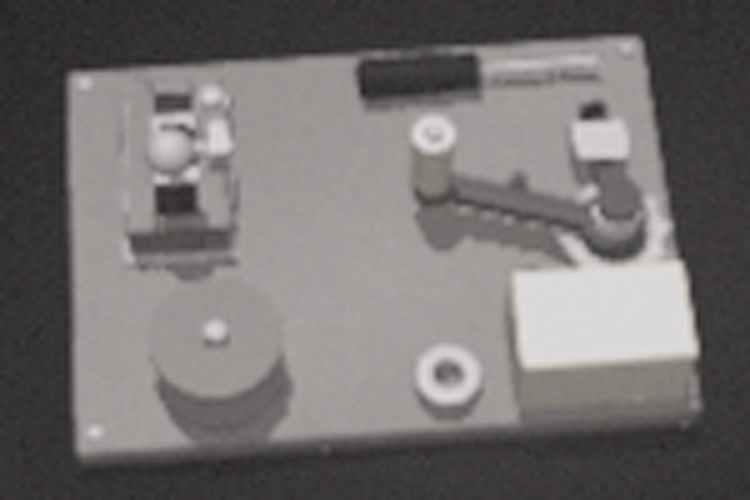

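```bash
python3 - <<'E'
from h import *
from scipy.optimize import least_squares
from scipy.spatial.transform import Rotation as R
np.set_printoptions(precision=4,suppress=True)
# deck top corners read from crops: (unit, pixel)
T=[((.13,-.18),(220+590/4.6,140+47/4.2)),((-.13,-.18),(220+716/4.6,140+397/4.2)),((-.13,.18),(220+165/4.6,140+557/4.2)),((.13,.18),(220+47/4.6,140+187/4.2))]
S=[((-.13,-.18),(250+68/5,170+72/5)),((-.13,.18),(250+640/5,170+38/5)),((.13,-.18),(250+77/5,170+458/5))]
def f(x,sc=1):
    c,s=np.cos(x[2]),np.sin(x[2]); o=[]
    for cam,P in(("top",T),("scene",S)):
        for (u,v),q in P:
            z=.025
            if cam=="top" and (u,v)==(.13,.18): continue
            if cam=="scene" and (u,v)==(.13,-.18): pass
            o.append(px(cam,[x[0]+c*u-s*v,x[1]+s*u+c*v,z])-q)
    return np.concatenate(o)
r=least_squares(f,[.56,.04,.3]);print(r.x,np.rad2deg(r.x[2]));print(r.fun)
x=r.x;c,s=np.cos(x[2]),np.sin(x[2])
for n,u in dict(pivot=(.02,.14),roller0=(-.016,.036),rollerClick=(.0458,.0333),rollerEnd=(.056,.036)).items(): print(n,x[0]+c*u[0]-s*u[1],x[1]+s*u[0]+c*u[1])
st=manip.state();q=st["tool_rot"];M=R.from_quat([q[1],q[2],q[3],q[0]]).as_matrix();print(M)
ty=M[:,1];a=np.rad2deg(np.arctan2(ty[1],ty[0]));print("tool y yaw",a,"unit y yaw",np.rad2deg(x[2])+90)
E
```

```text
[0.5604 0.0387 0.2947] 16.886354649039664
[-0.3817 -1.8691  0.1912 -0.2303 -1.5329 -0.1386 -0.701  -0.6667  0.1083
 -1.5209 -0.6815 -0.9321]
pivot 0.5388748786328611 0.17849830300785943
roller0 0.5346364268853596 0.06852541759157099
rollerClick 0.5945560639236006 0.08389314667577394
rollerEnd 0.6035319877280522 0.08943956821192506
[[-0.      0.2954  0.9554]
 [-0.0001  0.9554 -0.2954]
 [-1.     -0.0001 -0.    ]]
tool y yaw 72.81837313234645 unit y yaw 106.88635464903966
```

Call:
send_rows(
  motion=[
    [[1.84, -2.75, 0, 0, 0, 0.0495], [1.84, -2.75, 0, 0, 0, 0.0495], [1.84, -2.75, 0, 0, 0, 0.0495], [1.84, -2.75, 0, 0, 0, 0.0495], [1.84, -2.75, 0, 0, 0, 0.0495], [1.84, -2.75, 0, 0, 0, 0.0495], [1.84, -2.75, 0, 0, 0, 0.0495], [1.84, -2.75, 0, 0, 0, 0.0495], [1.84, -2.75, 0, 0, 0, 0.0495], [1.84, -2.75, 0, 0, 0, 0.0495], [1.84, -2.75, 0, 0, 0, 0.0495], [1.84, -2.75, 0, 0, 0, 0.0495]],
  ],
  fingers=1,
)

```text
time: 2.4
tool_pos: [0.406, 0.2657, 0.2316]
tool_rot: [0.7, -0.104, 0.699, 0.105]
contact_force: [0.2, 0.4, 0.3]
gripper_width: -0.001
```

Call:
send_rows(
  motion=[
    [[1.84, -2.75, 0, 0, 0, 0], [1.84, -2.75, 0, 0, 0, 0], [1.84, -2.75, 0, 0, 0, 0], [1.84, -2.75, 0, 0, 0, 0], [1.84, -2.75, 0, 0, 0, 0], [1.84, -2.75, 0, 0, 0, 0], [1.84, -2.75, 0, 0, 0, 0], [1.84, -2.75, 0, 0, 0, 0], [1.84, -2.75, 0, 0, 0, 0], [1.84, -2.75, 0, 0, 0, 0], [1.84, -2.75, 0, 0, 0, 0], [1.84, -2.75, 0, 0, 0, 0]],
  ],
)

```text
time: 3.4
tool_pos: [0.6269, -0.0644, 0.2313]
tool_rot: [0.7, -0.104, 0.699, 0.104]
contact_force: [0.4, 0.5, 0.1]
gripper_width: 0.002
```

Call:
send_rows(
  motion=[
    [[0, 0, -2, 0, 0, 0], [0, 0, -2, 0, 0, 0], [0, 0, -2, 0, 0, 0], [0, 0, -1, 0, 0, 0], [0, 0, 0, 0, 0, 0]],
  ],
)

```text
time: 3.82
tool_pos: [0.6242, -0.0625, 0.1577]
tool_rot: [0.697, -0.103, 0.701, 0.104]
contact_force: [-0.2, -0.5, -0.6]
gripper_width: -0.001
```

```bash
python3 - <<'E'
from h import *
np.set_printoptions(precision=4,suppress=True)
im=save("scene","s1.png")
cv2.imwrite('pics/s1c.png',cv2.resize(im[150:280,240:400,::-1],None,fx=4.6,fy=4.6,interpolation=cv2.INTER_CUBIC))
for n in("lever_knob","lever_pivot"):
    for d in manip.landmark_of(n,"scene")[:1]:print(n,w("scene",d["centre"]),d["confidence"])
print(manip.state()["tool_pos"])
E
```

```text
lever_pivot [ 0.5509 -0.0831  0.0399] 0.98
[ 0.6269 -0.0629  0.1627]
```

View pics/s1c.png

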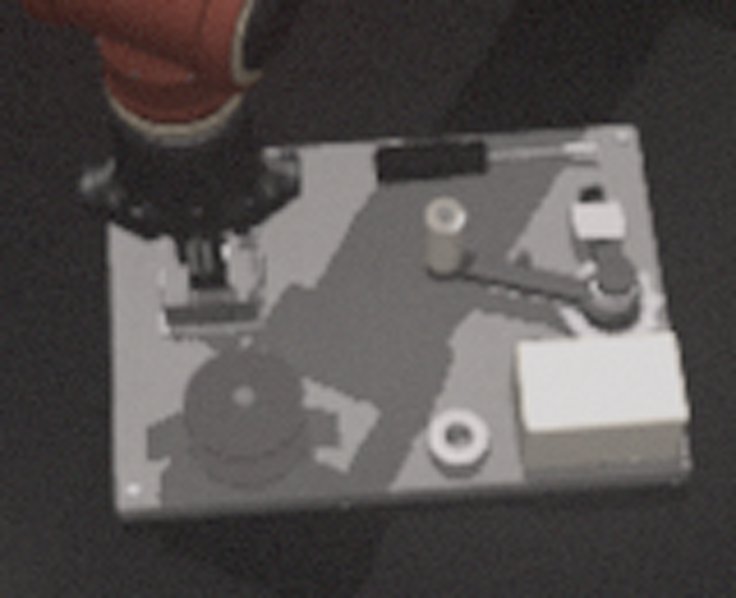

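Call:
send_rows(
  motion=[
    [[0, 0, -2, 0, 0, 0], [0, 0, -2, 0, 0, 0], [0, 0, -1.2, 0, 0, 0], [0, 0, 0, 0, 0, 0], [-0.97, -0.27, 0, 0, 0, 0], [-0.97, -0.27, 0, 0, 0, 0], [-0.97, -0.27, 0, 0, 0, 0], [0, 0, 0, 0, 0, 0]],
  ],
)

```text
time: 4.63
tool_pos: [0.5993, -0.0715, 0.1139]
tool_rot: [0.703, -0.104, 0.696, 0.103]
contact_force: [3.6, 0.7, 3.6]
gripper_width: -0.003
```

Call:
send_rows(
  motion=[
    [[-0.7, -0.19, 0, 0, 0, 0], [-0.7, -0.19, 0, 0, 0, 0], [-0.7, -0.19, 0, 0, 0, 0], [-0.7, -0.19, 0, 0, 0, 0], [0, 0, 0, 0, 0, 0]],
  ],
)

```text
time: 5.05
tool_pos: [0.567, -0.079, 0.1089]
tool_rot: [0.699, -0.103, 0.7, 0.104]
contact_force: [-0.5, -0.5, -1.2]
gripper_width: -0.003
```

Call:
send_rows(
  motion=[
    [[-0.7, -0.19, 0, 0, 0, 0], [-0.7, -0.19, 0, 0, 0, 0], [-0.5, -0.13, 0, 0, 0, 0], [0, 0, 0, 0, 0, 0], [0, 0, 0, 0, 0, 0]],
  ],
)

```text
time: 5.47
tool_pos: [0.5496, -0.0838, 0.109]
tool_rot: [0.699, -0.103, 0.7, 0.104]
contact_force: [0.1, -0.0, -0.3]
gripper_width: 0.002
```

Call:
send_rows(
  motion=[
    [[0.97, 0.26, 0, 0, 0, 0], [1.93, 0.52, 0, 0, 0, 0], [0.97, 0.26, 1, 0, 0, 0], [0, 0, 2.5, 0, 0, 0], [0, 0, 2.5, 0, 0, 0], [0, 0, 2, 0, 0, 0], [-1.5, 2.5, 0, 0, 0, 0], [-1.5, 2.5, 0, 0, 0, 0], [-1.5, 2.5, 0, 0, 0, 0], [-1.5, 2.5, 0, 0, 0, 0], [-1.5, 2.5, 0, 0, 0, 0], [0, 0, 0, 0, 0, 0]],
  ],
)

```text
time: 6.47
tool_pos: [0.5125, 0.0554, 0.1893]
tool_rot: [0.699, -0.104, 0.699, 0.106]
contact_force: [-0.1, -0.8, -0.3]
gripper_width: 0.003
```

```bash
python3 - <<'E'
from h import *
np.set_printoptions(precision=4,suppress=True)
for c in("scene","top"):
    im=save(c,c+"2.png")
    a=im[150:280,240:400] if c=="scene" else im[140:280,220:390]
    cv2.imwrite(f'pics/{c}2c.png',cv2.resize(np.ascontiguousarray(a[:,:,::-1]),None,fx=4.2,fy=4.2,interpolation=cv2.INTER_CUBIC))
    for n in("lever_knob","lever_pivot","roller","spacer"):
        for d in manip.landmark_of(n,c)[:1]:print(c,n,w(c,d["centre"]),d["confidence"])
s=manip.state();print(s["tool_pos"],s["contact_force"],s["time"])
E
```

```text
scene lever_knob [ 0.551  -0.0841  0.0283] 0.73
scene lever_pivot [ 0.551  -0.0848  0.0413] 0.95
scene roller [0.5401 0.0709 0.0837] 0.78
scene spacer [0.6491 0.0993 0.0223] 0.68
top lever_knob [ 0.5158 -0.0962  0.1178] 0.66
top roller [ 0.5512 -0.0868  0.0207] 0.42
top spacer [0.6473 0.1031 0.0222] 0.47
[0.5141 0.0511 0.1892] [-1.0869  0.4125  0.4747] 6.9667
```

View pics/scene2c.png

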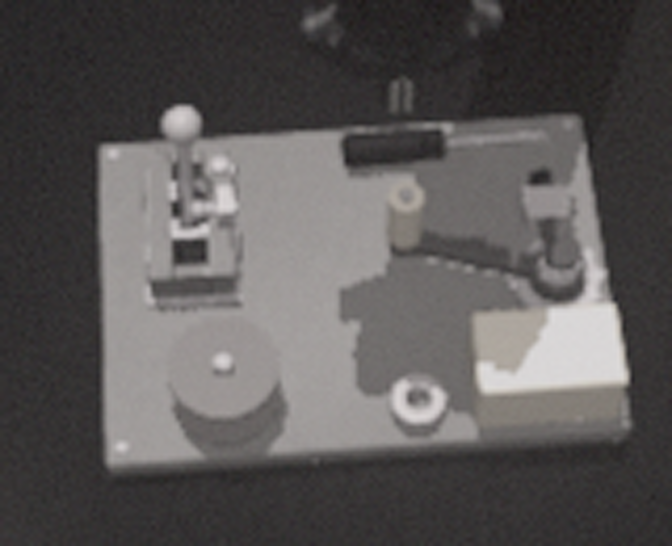

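View pics/top2c.png

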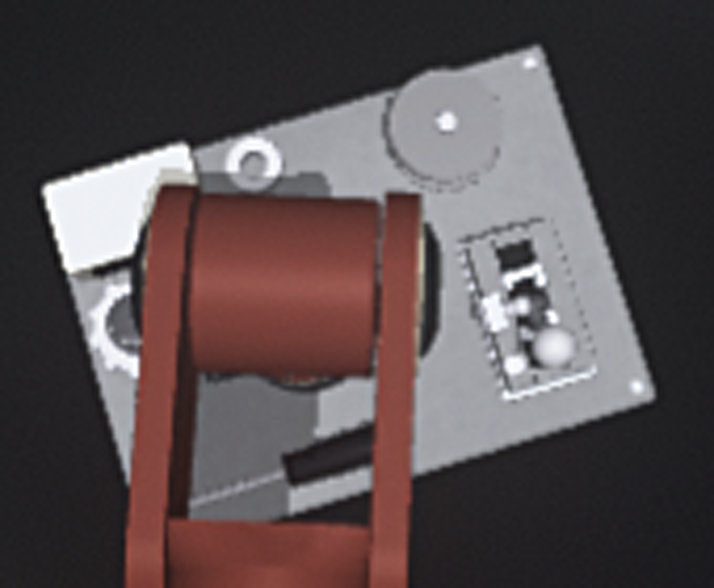

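Call:
send_rows(
  motion=[
    [[-1.4, 0.4, 0, 0, 0, 0], [0, 0, -2, 0, 0, 0], [0, 0, -2.5, 0, 0, 0], [0, 0, -2.5, 0, 0, 0], [0, 0, -2.5, 0, 0, 0], [0, 0, -1.9, 0, 0, 0], [0, 0, 0, 0, 0, 0], [0, 0, 0, 0, 0, 0]],
  ],
)

```text
time: 7.63
tool_pos: [0.499, 0.0555, 0.0744]
tool_rot: [0.699, -0.103, 0.7, 0.104]
contact_force: [0.5, -0.3, 0.9]
gripper_width: 0.001
```

```bash
python3 - <<'E'
from h import *
np.set_printoptions(precision=4,suppress=True)
for c in("scene",):
    im=save(c,c+"3.png")
    a=im[150:280,240:400]
    cv2.imwrite(f'pics/{c}3c.png',cv2.resize(np.ascontiguousarray(a[:,:,::-1]),None,fx=4.2,fy=4.2,interpolation=cv2.INTER_CUBIC))
    for n in("roller",):
        for d in manip.landmark_of(n,c)[:1]:print(c,n,w(c,d["centre"]),d["confidence"])
s=manip.state();print(s["tool_pos"],s["contact_force"],s["time"])
E
```

```text
scene roller [0.5353 0.07   0.0812] 0.76
[0.501  0.0555 0.0769] [-0.0919 -0.5891 -0.4131] 7.7333
```

View pics/scene3c.png

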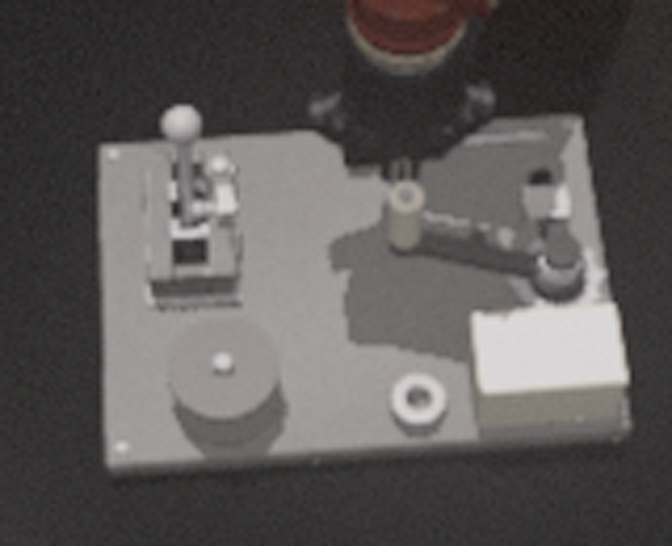

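Call:
send_rows(
  motion=[
    [[0.77, 0.23, 0, 0, 0, 0], [0.77, 0.23, 0, 0, 0, 0], [0.38, 0.12, 0, 0, 0, 0], [0, 0, 0, 0, 0, 0]],
  ],
)

```text
time: 8.07
tool_pos: [0.52, 0.0609, 0.0763]
tool_rot: [0.699, -0.104, 0.7, 0.103]
contact_force: [-4.1, -3.1, 3.0]
gripper_width: 0.002
```

Call:
send_rows(
  motion=[
    [[0.77, 0.23, 0, 0, 0, 0], [0.77, 0.23, 0, 0, 0, 0], [0.77, 0.23, 0, 0, 0, 0], [0.77, 0.23, 0, 0, 0, 0], [0, 0, 0, 0, 0, 0]],
  ],
)

```text
time: 8.48
tool_pos: [0.5508, 0.0699, 0.0756]
tool_rot: [0.699, -0.104, 0.7, 0.103]
contact_force: [-1.7, -2.2, 0.5]
gripper_width: -0.0
```

Call:
send_rows(
  motion=[
    [[0.77, 0.23, 0, 0, 0, 0], [0.77, 0.23, 0, 0, 0, 0], [0.2, 0.06, 0, 0, 0, 0], [0, 0, 0, 0, 0, 0], [0, 0, 0, 0, 0, 0]],
  ],
)

```text
time: 8.9
tool_pos: [0.5671, 0.0753, 0.0754]
tool_rot: [0.699, -0.104, 0.7, 0.103]
contact_force: [-4.1, -4.2, -0.5]
gripper_width: -0.001
```

```bash
cat > look.py <<'E'
from h import *
import sys
np.set_printoptions(precision=4,suppress=True)
k=sys.argv[1]
for c in("scene",):
    im=save(c,c+k+".png")
    a=im[150:280,240:400]
    cv2.imwrite(f'pics/{c}{k}c.png',cv2.resize(np.ascontiguousarray(a[:,:,::-1]),None,fx=4.2,fy=4.2,interpolation=cv2.INTER_CUBIC))
    for n in("roller","roller","tensioner_pivot"):
        for d in manip.landmark_of(n,c)[:1]:
            p=w(c,d["centre"]);print(c,n,p,d["confidence"])
            u=np.array([p[0]-.5604,p[1]-.0387]);cc,ss=np.cos(.2947),np.sin(.2947);print(' unit',cc*u[0]+ss*u[1],-ss*u[0]+cc*u[1])
s=manip.state();print(s["tool_pos"],s["contact_force"],s["time"])
E
python3 look.py 4
```

```text
scene roller [0.5918 0.0798 0.0868] 0.95
 unit 0.04199626219605904 0.030194243942415308
scene roller [0.5918 0.0798 0.0868] 0.95
 unit 0.04199626219605904 0.030194243942415308
scene tensioner_pivot [0.5378 0.1743 0.0817] 0.95
 unit 0.017772739759505076 0.13631613456960082
[0.567  0.0753 0.0754] [-4.2082 -4.032   0.6749] 9.1
```

View pics/scene4c.png

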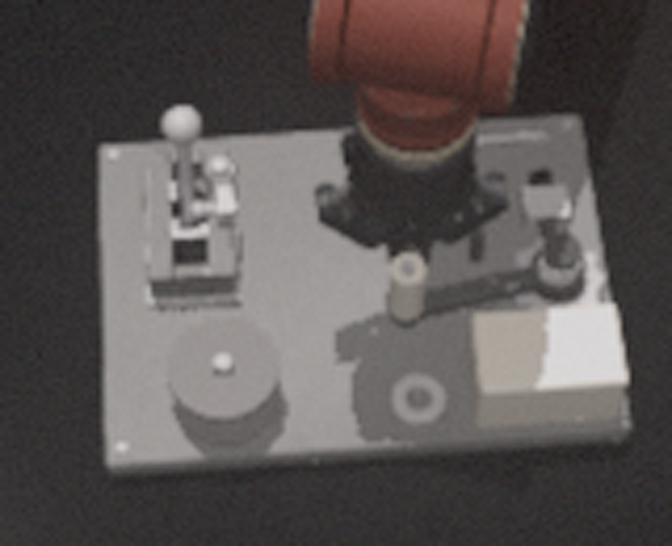

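Call:
send_rows(
  motion=[
    [[0.48, 0.15, 0, 0, 0, 0], [0.29, 0.09, 0, 0, 0, 0], [0, 0, 0, 0, 0, 0], [0, 0, 0, 0, 0, 0]],
  ],
)

```text
time: 9.43
tool_pos: [0.5739, 0.0783, 0.0753]
tool_rot: [0.698, -0.104, 0.701, 0.104]
contact_force: [-7.1, -2.3, 3.1]
gripper_width: 0.001
```

Call:
send_rows(
  motion=[
    [[0.29, 0.09, 0, 0, 0, 0], [0, 0, 0, 0, 0, 0], [0, 0, 0, 0, 0, 0], [0, 0, 0, 0, 0, 0]],
  ],
)

```text
time: 9.77
tool_pos: [0.5765, 0.0795, 0.0753]
tool_rot: [0.698, -0.104, 0.701, 0.104]
contact_force: [-8.6, -2.9, 2.9]
gripper_width: -0.004
```

```bash
python3 look.py 5
```

```text
scene roller [0.6019 0.0871 0.0853] 0.87
 unit 0.05373430511058274 0.03425477759089873
scene roller [0.6019 0.0871 0.0853] 0.87
 unit 0.05373430511058274 0.03425477759089873
scene tensioner_pivot [0.5386 0.1768 0.0804] 0.61
 unit 0.019282368242159422 0.13849853442043822
[0.5764 0.0795 0.0753] [-8.8857 -1.1382  2.3765] 9.9667
```

View pics/scene5c.png

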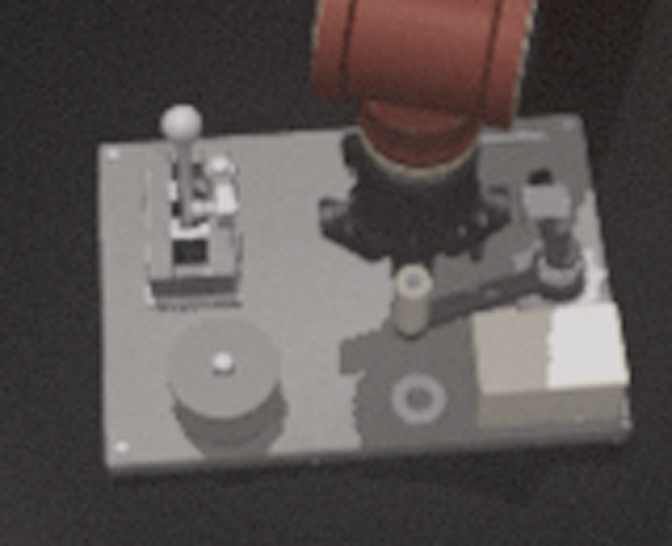

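Call:
send_rows(
  motion=[
    [[0.19, 0.06, 0, 0, 0, 0], [0, 0, 0, 0, 0, 0], [0, 0, 0, 0, 0, 0]],
  ],
)

```text
time: 10.22
tool_pos: [0.5782, 0.0804, 0.0753]
tool_rot: [0.698, -0.103, 0.701, 0.104]
contact_force: [-8.2, -0.3, 3.2]
gripper_width: 0.002
```

Call:
send_rows(
  motion=[
    [[0.19, 0.06, 0, 0, 0, 0], [0, 0, 0, 0, 0, 0], [0, 0, 0, 0, 0, 0]],
  ],
)

```text
time: 10.47
tool_pos: [0.5799, 0.0813, 0.0753]
tool_rot: [0.698, -0.103, 0.701, 0.104]
contact_force: [-9.9, 0.3, 4.2]
gripper_width: -0.005
```

```bash
python3 look.py 6; python3 - <<'E'
from h import *
for n in("lever_knob","lever_pivot"):
    for d in manip.landmark_of(n,"scene")[:2]:print(n,w("scene",d["centre"]),d["confidence"])
save("top","top6.png")
im=cv2.imread('pics/top6.png');cv2.imwrite('pics/top6c.png',cv2.resize(im[100:290,140:400],None,fx=3,fy=3,interpolation=cv2.INTER_CUBIC))
for n in("lever_knob","lever_pivot"):
    for d in manip.landmark_of(n,"top")[:2]:print(n,w("top",d["centre"]),d["confidence"])
E
```

```text
scene roller [0.607  0.0868 0.0817] 0.89
 unit 0.05858115215598278 0.03246137504998725
scene roller [0.607  0.0868 0.0817] 0.89
 unit 0.05858115215598278 0.03246137504998725
scene tensioner_pivot [0.5361 0.1799 0.0807] 0.55
 unit 0.017771506624580862 0.14221881245022416
[0.5798 0.0812 0.0752] [-8.9622  0.8919  4.8198] 10.6667
lever_knob [ 0.51787049 -0.09239218  0.12158935] 0.6
lever_pivot [ 0.54897307 -0.0834345   0.0379924 ] 0.85
lever_pivot [0.53441178 0.17640214 0.08189987] 0.4
lever_knob [ 0.51605282 -0.09508949  0.12029247] 0.58
lever_knob [ 0.56112042  0.0364132  -0.00457564] 0.57
lever_pivot [ 0.54678949 -0.08283026  0.03985094] 0.57
```

View pics/top6c.png

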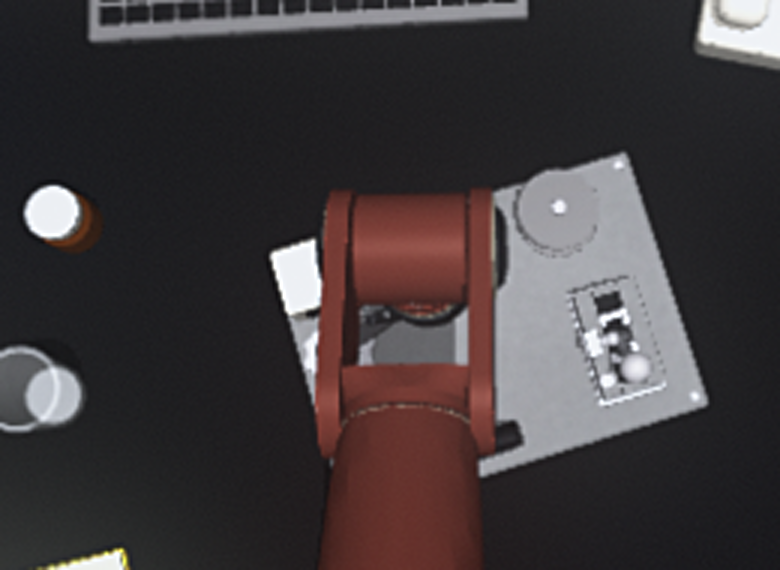

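View pics/scene6.png

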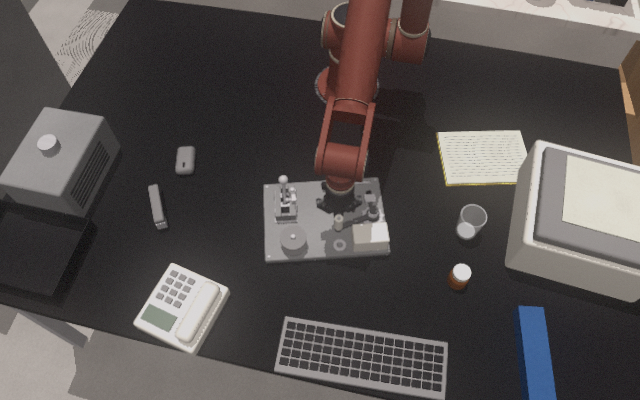

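```bash
python3 - <<'E'
from h import *
s=manip.state();print(s["time"],s["tool_pos"],s["contact_force"])
print(manip.job_done())
E
```

```text
10.9167 [0.57984834 0.08123976 0.07526697] [-9.05382055  0.38803224  3.46752856]
the job is handed in; nothing more can be done
None
```

I threw the feed lever into the marked front notch, then pushed the tensioner arm back by its roller with the shut fingers. I handed the job in at 10.9 s with the gripper still pressing on the roller.

- **Lever:** both cameras place the knob about 33 mm in front of the pivot, against 35 mm expected in the front notch. It stayed there while I worked the tensioner.
- **Tensioner:** the roller sits at unit x of about +54 mm from the arm's position, and +58.6 mm from the network. The stop is at +56 mm, so the network reads slightly past it. Both put the arm at about 0.64 rad, beyond the 0.57 where the pawl has clicked over. I did not sense the click directly. The push at hand-in was about 9 N, with no jump to show it was jammed on the stop.
- **Loose things:** in the last pictures the spacer, mouse, stapler, cup and jar look where they were. The screwdriver was half hidden by the arm, but the fingers stayed well above it.

One network result disagreed: right after the lever move, the scene camera placed the knob down at the lever box. The picture and the top camera contradicted it, and the later scene reading was correct.

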